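# Square a flat-edged specimen disc against a push-latch alignment bar

## Robot

A 6-joint arm with a two-finger parallel gripper is mounted at the origin on a cart in front of the work surface, level with it; the furniture and walls round the work are solid. World frame = base frame: x ahead of the robot, y to its left, z up, the work surface at z = 0. Lengths are in mm, angles in rad, forces in N, time in s.
With the tool pointing down it reaches from about 350 to 875 mm from the base axis. Payload 4.2 kg.
Tool frame: the origin (TCP) lies midway between the tips of the shut fingers; the grasp point (between the pads) lies 19 mm behind it; z points along the fingers, y is the line along which they close (so a half turn about z gives the same grasp; the last joint's range is limited). The gripper opens to 85 mm and grips with 20 to 120 N. Pads are 22 mm wide; open, the fingers measure 114 mm over their backs; the gripper's body (76 mm by 85 mm) begins 54 mm behind the grasp point. The pads swing forward as they close: fully open they stand 13 mm farther back than shut.
Start: joints at [1.368, 0.385, 0.008, 0, -1.194, -0.259], TCP at [278.441, 559.526, 231.312] pointing down, gripper open.
Joint ranges: [-3.14, 3.14], [-1.21, 2.06], [-1.07, 1.41], [-3.16, 2.05], [-2.99, -0.16], [-3.1, 3.1]. Speed limits (rad/s): [2.79, 2.79, 3.14, 3.14, 3.14, 3.14].

## Interface

Orientations are given as a unit quaternion [x, y, z, w].
In Python, from bench import arm gives the robot as it stands. The module is installed in compiled form; this text tells all that it offers.
- The arm moves only by the shell command python3 -m handwheel 'ROWS' [OPENING]. ROWS is JSON, a list of rows, each an object of numbers: "x", "y", "z": the shift along the world's x, y, z each as a share of 20 cm, from -1 to 1; "ax", "ay", "az": the turn, a rotation vector about the world's x, y, z each as a share of 90 degrees, from -1 to 1. In form: [{"x": .., "y": .., "z": .., "ax": .., "ay": .., "az": ..}, ...]. A call has exactly 8 rows; each row shifts and turns the commanded pose from where the row before left it; what a row does not reach is not made up. A row lasts 1/10 s, in which the tool goes at most 50 mm and 8.59 degrees, less where a joint would pass 70% of its speed; a pose out of reach is approached as far as the arm can. A call with a number of a shift or a turn outside -1 to 1 is refused whole. A call with a gripper value outside its range is refused whole. OPENING is the opening, from -1 (shut) to 1 (fully open), set as the call begins (- or left out, the last holds). The fingers move at their own pace and stop on an object; the grip force is fixed at half the most. Time passes only in rows, so rows that do not move let the fingers close, or fill a call up. It gives the time, the measured TCP pose, the force, the opening and the grip force at its end, in the units of the state.
- arm.read_state(): the state, without advancing time (a new reading comes with each control period).
- arm.get_image(name): name is "scene" or "top" or "wrist"; returns the picture (384x512x3 uint8, red, green, blue); there is no depth.
- arm.camera_params(name): a dict with "K" (3x3 intrinsics, pixels), "position" and "orientation" of the camera in the world. Camera axes: x right, y down, z forward; pixel columns grow to the right and rows downward; lengths in mm; the calibration is good to about 2 mm. A picture is of the moment at which its call begins: read the wrist's pose just before it. camera_params takes no time and is no camera call; for the wrist camera it gives the pose at the moment of the call.
- arm.job_done(): hands the job in; it is judged then, once.
The state is a dict: "clock": time; "joints": joint angles; "joint_vel": joint speeds; "joint_efforts": joint torques, N m; "position": TCP position; "ee_rot": TCP orientation; "contact_force": force on the tool from outside, world axes, zero at the start; "wrist_torque": the same for the moment, N m; "gripper_width": finger opening in mm; "grasp_force": force on a finger pad.
Only numpy, scipy, OpenCV 4.12 (cv2) and the standard library are available. Lean on these libraries where they do the work, as an engineer would, in place of code of your own. Each camera call takes 0.05 s, during which the arm holds its last target. There are 200 camera calls.

## Task

On the disc aligner, press the alignment bar's upright plate back once so that its push latch lets go and the bar springs out against the disc, then turn the disc by its stud with a fingertip until its flat edge lies flush along the bar. Then press the bar back again until the latch catches and holds it clear of the disc, leaving the disc squared as you set it. Press without forcing the latch, and leave the things round it where they are.

Things in the scene. Friction and masses are not known exactly. Their poses are not given: they have to be found in the camera images.
- aligner: the disc aligner, fixed on the desk: white base plate 245 x 116 mm, 12 mm thick. Origin on the disc's upright turning axis at desk height; x points level from the disc to bar and housing, y along the bar, z up. Plate: x = -60 to +185 mm. Disc at the origin, latch housing (100 mm wide, 48 mm high) at x = 96 to 180 mm, bar between them.
- align_bar (a joint): m the bar has come out along the aligner's -x. 0 (start): latched, 24 mm clear of the disc. Let go, a 5 N spring drives it: 0.024 on the round rim, 0.033 flush on the flat. It works as a push-push latch: a press past -0.007 (firm end stop at -0.009) and letting go releases it; the next such press, after it came out, catches it. A shorter press changes nothing.
- push_plate (a point): middle of the thumb pad on the push plate, 58 mm above the desk: an upright steel plate 60 mm wide, 6 mm thick, top edge 72 mm above the desk, that moves with the bar. Point on its face towards the disc; press there level along the aligner's +x. The bar under it: 80 mm strip, top 27 mm up, its front 6 mm nearer the disc than the plate's. At joint 0 the point is at x = 74 mm.
- disc (a joint): angle of the aluminium disc (90 mm across, top 26 mm above the desk, one flat edge 54 mm long, 36 mm from the axis), rad, counter-clockwise from above. 0 or 6.283: flat squarely towards the bar; 3.14: away. Starts at 1.3 to 5.0, stops at -1.5 and 7.8. Friction about 0.08 N m: it stays where left; the bar's spring squares it only over the last 10 degrees or so.
- stud (a point): middle (37 mm above the desk) of the steel finger stud, upright on the disc opposite the flat, 28 mm from the axis, 14 mm thick, 25 to 49 mm above the desk. Push it sideways round the axis to turn the disc. Its x axis is the disc's: it points squarely to the flat, and lies along the aligner's x when the flat lies along the bar.
- petri: bystander, loose on the desk near the aligner: petri dish, 68 mm across, 12 mm high; origin under its middle
- cassettes5: bystander, loose on the desk near the aligner: banded stack of cassettes, 33 x 45 x 34 mm; origin under its middle
- marker: bystander, loose on the desk near the aligner: marker pen, 132 mm long, 15 mm high; origin under its middle
- coverslip_carton: bystander, loose on the desk near the aligner: dark carton, 128 x 58 x 32 mm; origin under its middle
- tape_roll: bystander, loose on the desk near the aligner: roll of tape, 53 mm across, 18 mm high; origin under its middle

How it is judged (in metres and radians):
On the way, in this order (a step that is already met when the one before it is completed fails the run):
1. the latch is released and the bar has sprung out to the disc's rim (value of joint align_bar above 0.02 m), for 0.1 s.
2. the disc is turned until its flat lies flush along the bar (within 4 degrees), the bar fully out (angle between the x axis of stud and the x axis of aligner, either way round below 0.07 rad and x of stud in the frame of aligner below -0.02 m and value of joint align_bar above 0.031 m), for 0.3 s.
At the end, for the whole second after the job is handed in: the bar is latched back (within 3 mm of its starting place) and stays there let go, and the disc is at rest with its flat towards the bar and parallel to it within 4 degrees (angle between the x axis of stud and the x axis of aligner, either way round below 0.07 rad and x of stud in the frame of aligner below -0.02 m and value of joint align_bar between -0.003 and 0.003 m and velocity of joint align_bar below 0.01 m/s and velocity of joint disc between -0.05 and 0.05 rad/s); the robot touches nothing.
It fails at once if a bystander was knocked more than 30 mm from its place (distance of any of petri, cassettes5, marker, coverslip_carton, tape_roll from where it was at the start of the episode above 0.03 m).
It fails at once if the latch was forced: the robot pushed on the aligner with more than 40 N (contact force between any of the arm, the fingers and aligner above 40 N).
It also fails if it takes over 70 s, if anything falls off the work surface, if the arm or the gripper's body presses on something with over 40 N, if the wrist force passes 120 N, or if a joint passes its speed limit or range.

## Working session

There is one attempt and no reset: what is moved stays moved. The work goes in short steps, Python scripts to look and compute and a shell command to move; the robot and the scene stay as the last step left them, time stands still between calls to the robot, and variables do not carry over. Pictures are saved under pics/ and viewed, at most 10 in all, crops included, and the job is handed in when it is done.

```bash
mkdir -p pics
cat > h.py <<'E'
from bench import arm
import numpy as np, cv2
from scipy.spatial.transform import Rotation as R
def snap(n,f):
    p=arm.camera_params(n); im=arm.get_image(n); cv2.imwrite('pics/'+f,im[:,:,::-1]); return im,p
def ray(p,u,v,z):
    d=R.from_quat(p['orientation']).apply(np.linalg.inv(np.array(p['K']))@[u,v,1]); c=np.array(p['position'])
    return c+d*(z-c[2])/d[2]
E
python3 - <<'E'
from h import *
for n in['top','scene']:
    im,p=snap(n,n+'1.png'); print(n,p); np.save(n+'.npy',p,allow_pickle=True)
s=arm.read_state();print(s)
E
```

```text
top {'K': array([[459.11254156,   0.        , 263.41874473],
       [  0.        , 459.11254156, 184.57629359],
       [  0.        ,   0.        ,   1.        ]]), 'position': array([ 371.05581473,  387.62401038, 1055.38909146]), 'orientation': array([-0.69821618,  0.71400097, -0.04390618,  0.02773149])}
scene {'K': array([[489.68754355,   0.        , 256.55242   ],
       [  0.        , 489.68754355, 187.20118248],
       [  0.        ,   0.        ,   1.        ]]), 'position': array([-267.73410211,  929.11271658,  503.27417491]), 'orientation': array([-0.36446941,  0.76263502, -0.47932815,  0.23620839])}
{'clock': 0.1, 'joints': array([ 1.36758428e+00,  3.85484308e-01,  6.77719204e-03, -4.65157770e-04,
       -1.19400949e+00, -2.58593665e-01]), 'joint_vel': array([ 0.00128517, -0.00379837,  0.00202839,  0.00350774,  0.00045687,
       -0.00046533]), 'joint_efforts': array([-1.92573025e-04, -3.93322170e+01,  1.88929117e+01,  4.19787258e+00,
       -2.59780914e-03,  7.32697487e-06]), 'position': array([278.22636427, 559.07366515, 230.3294503 ]), 'ee_rot': array([ 9.73440061e-01, -2.28939904e-01, -1.89515020e-04,  9.65759096e-04]), 'contact_force': array([ 0.16395134, -0.02454818,  0.44515963]), 'wrist_torque': array([-0.01313512, -0.00433188, -0.02882603]), 'grasp_force': 0.0, 'gripper_width': 85.47570420828512}
```

View pics/top1.png

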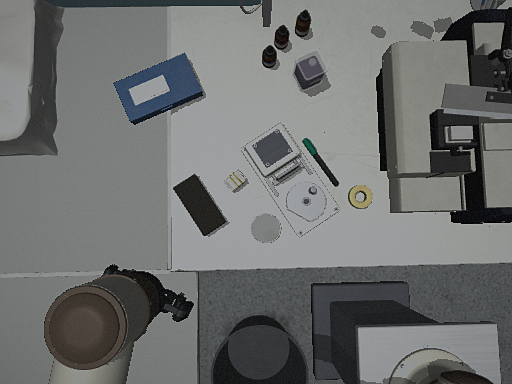

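View pics/scene1.png

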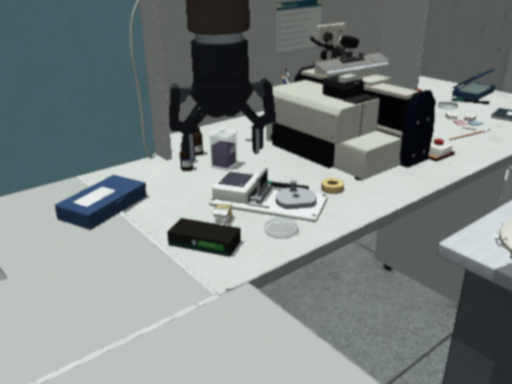

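Run:
```python
from h import *
p=np.load('top.npy',allow_pickle=True).item()
im=cv2.imread('pics/top1.png')
c=im[110:250,160:380]; cv2.imwrite('pics/c1.png',cv2.resize(c,None,fx=3.6,fy=3.6,interpolation=cv2.INTER_CUBIC))
for n,u,v,z in[('disc',305.5,201.5,26),('hous',273,147,48),('stud',313,190,49),('petri',266,228,10),('cass',236,181,30),('marker',321,162,10),('tape',361,197,15),('carton',201,205,30),('corner',279,124,12),('corner',243,142,12),('corner',339,211,12),('corner',300,236,12)]:
    print(n,ray(p,u,v,z).round(1))
```

```text
disc [435.2 269.   26. ]
hous [556.9 340.   48. ]
stud [458.8 254.2  49. ]
petri [378.  358.9  10. ]
cass [484.5 424.3  30. ]
marker [526.6 228.3  10. ]
tape [443.4 140.5  15. ]
carton [432.3 503.1  30. ]
corner [617.2 323.   12. ]
corner [576.5 407.2  12. ]
corner [412.7 191.6  12. ]
corner [358.2 282.4  12. ]
```

View pics/c1.png

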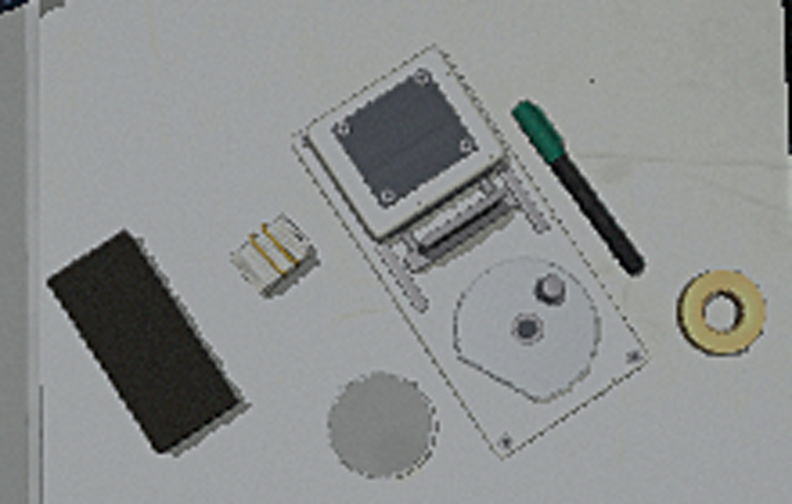

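```bash
cat >> h.py <<'E'
def cr(p,cu,cv_,z): return ray(p,160+(cu+.5)/3.6-.5,110+(cv_+.5)/3.6-.5,z)
E
python3 - <<'E'
from h import *
p=np.load('top.npy',allow_pickle=True).item()
q=lambda a,b,z:cr(p,a,b,z)[:2]
A,B,C,D=q(436,45,12),q(293,136,12),q(504,458,12),q(648,356,12)
print(A,B,C,D,[np.linalg.norm(v) for v in(A-B,B-C,C-D,D-A)])
ax=(A+B-C-D); ax/=np.linalg.norm(ax); ay=np.array([-ax[1],ax[0]])
O=(A+B+C+D)/4-62.5*ax
hub=q(527,328,28);st=q(551,286,49)
print('ax',ax,'ang',np.arctan2(ax[1],ax[0]),'O',O,'hub',hub)
for o in(O,hub):
  d=st-o; print('stud',st,d@ax,d@ay,np.linalg.norm(d),'angle disc',np.arctan2(d@ay,d@ax)+np.pi)
for n,a,b,z in[('plateL',418,248,72),('plateR',507,187,72),('petri',382,426,12),('tape',722,312,18),('mk1',522,107,12),('mk2',637,268,8),('cass',276,252,34)]:
  d=q(a,b,z)-hub; print(n,q(a,b,z),d@ax,d@ay)
E
```

```text
[621.56816834 318.86940822] [563.9552551  411.99208532] [356.29802746 283.31286632] [418.32035657 189.897177  ] [np.float64(109.50379336413316), np.float64(244.2946286638882), np.float64(112.13055034689212), np.float64(240.71458080638115)]
ax [0.84722289 0.5312376 ] ang 0.560060664592076 O [437.08402154 267.81553451] hub [436.75005368 267.99988803]
stud [460.85802341 254.85465918] 13.256574214141873 -23.610393772112893 27.077434405225294 angle disc 2.082404504446341
stud [460.85802341 254.85465918] 13.441583906025995 -23.943998580035654 27.458901032333515 angle disc 2.0823314661065817
plateL [483.38003392 337.00605197] 76.16465499347618 33.69200273975535
plateR [519.22686571 282.39645289] 77.52423915579053 -31.61768407680699
petri [378.10211331 359.51446259] -1.0718947234888319 108.6892327152873
tape [444.7974732  142.95124133] -59.612584385019005 -110.2191670519053
mk1 [579.97510535 264.67856936] 119.5791321757739 -78.90042922702793
mk2 [474.88557155 193.92761637] -7.040691991337603 -83.01474452442022
cass [487.07003623 423.38014882] 125.1760769050561 104.9098463356431
```

```bash
python3 -m handwheel '[{"x":0.063,"y":-0.083,"az":0.041},{"x":0.063,"y":-0.083,"az":0.041},{"x":0.063,"y":-0.083,"az":0.041},{"x":0.063,"y":-0.083,"az":0.041},{"x":0.063,"y":-0.083,"az":0.041},{"x":0.063,"y":-0.083,"az":0.041},{"x":0.063,"y":-0.083,"az":0.041},{"x":0.063,"y":-0.083,"az":0.041}]' -1
python3 -m handwheel '[{"x":0.063,"y":-0.083,"az":0.041},{"x":0.063,"y":-0.083,"az":0.041},{"x":0.063,"y":-0.083,"az":0.041},{"x":0.063,"y":-0.083,"az":0.041},{"x":0.063,"y":-0.083,"az":0.041},{"x":0.063,"y":-0.083,"az":0.041},{"x":0.063,"y":-0.083,"az":0.041},{"x":0.063,"y":-0.083,"az":0.04}]'
cat >> h.py <<'E'
O=np.array([437,268.]);TH=0.560;AX=np.array([np.cos(TH),np.sin(TH)]);AY=np.array([-AX[1],AX[0]])
def rep():
    s=arm.read_state();d=s['position'][:2]-O;xa=R.from_quat(s['ee_rot']).apply([1,0,0]);za=R.from_quat(s['ee_rot']).apply([0,0,1])
    f=s['contact_force'];print('t',s['clock'],'C',(d@AX).round(1),(d@AY).round(1),'z',s['position'][2].round(1),'yaw-TH deg',np.degrees(np.arctan2(xa[1],xa[0])-TH).round(1),'za',za.round(3),'F al',(f[:2]@AX).round(1),(f[:2]@AY).round(1),f[2].round(1))
    return s
def go(cx,cy,z,yaw=0):
    "shares for the shift from the measured pose to the aligner-frame point"
    s=rep();t=O+cx*AX+cy*AY;d=(np.r_[t,z]-s['position'])/200;xa=R.from_quat(s['ee_rot']).apply([1,0,0])
    print('total shares',d.round(3),'az',((yaw-np.degrees(np.arctan2(xa[1],xa[0])-TH))/90).round(3))
E
python3 - <<'E'
from h import *
go(50,0,48);print(arm.read_state()['joints'].round(2))
im,p=snap('wrist','w1.png');np.save('w1.npy',p,allow_pickle=True)
snap('top','top2.png')
E
```

```text
t 0.1 C 20.1 331.0 z 230.3 yaw-TH deg -58.6 za [-0.001 -0.002 -1.   ] F al 0.1 -0.1 0.4
total shares [ 1.006 -1.323 -0.912] az 0.651
[ 1.37  0.39  0.01 -0.   -1.19 -0.26]invalid input at $[0]: expected keys x, y, z, ax, ay, az
invalid input at $[0]: expected keys x, y, z, ax, ay, az
```

View pics/w1.png

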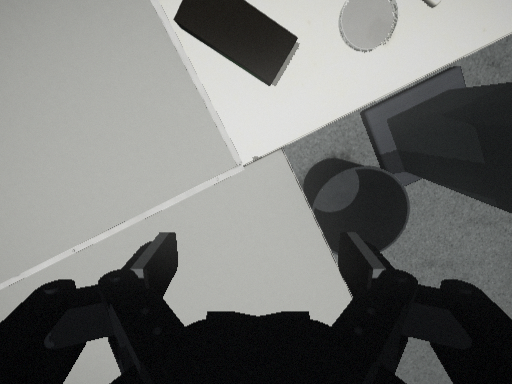

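```bash
python3 -m handwheel '[{"x":0.063,"y":-0.083,"z":0,"ax":0,"ay":0,"az":0.041},{"x":0.063,"y":-0.083,"z":0,"ax":0,"ay":0,"az":0.041},{"x":0.063,"y":-0.083,"z":0,"ax":0,"ay":0,"az":0.041},{"x":0.063,"y":-0.083,"z":0,"ax":0,"ay":0,"az":0.041},{"x":0.063,"y":-0.083,"z":0,"ax":0,"ay":0,"az":0.041},{"x":0.063,"y":-0.083,"z":0,"ax":0,"ay":0,"az":0.041},{"x":0.063,"y":-0.083,"z":0,"ax":0,"ay":0,"az":0.041},{"x":0.063,"y":-0.083,"z":0,"ax":0,"ay":0,"az":0.041}]' -1
python3 -m handwheel '[{"x":0.063,"y":-0.083,"z":0,"ax":0,"ay":0,"az":0.041},{"x":0.063,"y":-0.083,"z":0,"ax":0,"ay":0,"az":0.041},{"x":0.063,"y":-0.083,"z":0,"ax":0,"ay":0,"az":0.041},{"x":0.063,"y":-0.083,"z":0,"ax":0,"ay":0,"az":0.041},{"x":0.063,"y":-0.083,"z":0,"ax":0,"ay":0,"az":0.041},{"x":0.063,"y":-0.083,"z":0,"ax":0,"ay":0,"az":0.041},{"x":0.063,"y":-0.083,"z":0,"ax":0,"ay":0,"az":0.041},{"x":0.061,"y":-0.078,"z":0,"ax":0,"ay":0,"az":0.036}]'
python3 - <<'E'
from h import *
go(50,0,48);print(arm.read_state()['joints'].round(2))
im,p=snap('wrist','w2.png');np.save('w2.npy',p,allow_pickle=True)
E
```

```text
clock: 1.0
position: [379.6, 425.9, 231.1]
ee_rot: [1.0, 0.028, -0.0, 0.0]
contact_force: [-0.0, 0.2, -0.4]
gripper_width: 0.2
grasp_force: 0.0
clock: 1.8
position: [480.0, 294.0, 231.1]
ee_rot: [0.961, 0.278, -0.0, 0.0]
contact_force: [0.6, 1.0, 0.3]
gripper_width: -0.3
grasp_force: 0.0
t 1.8 C 50.2 -0.8 z 231.1 yaw-TH deg 0.2 za [-0. -0. -1.] F al 1.1 0.5 0.3
total shares [-0.003  0.003 -0.916] az -0.002
[ 0.84  0.28 -0.15 -0.   -1.14  1.3 ]
```

View pics/w2.png

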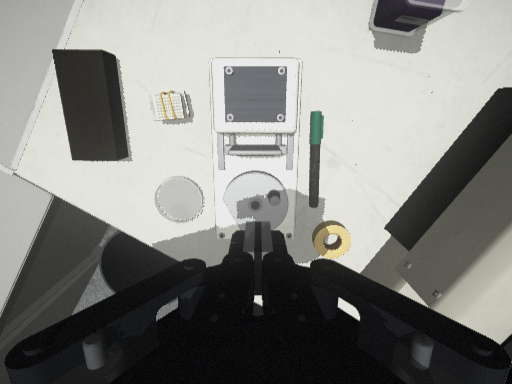

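```bash
python3 - <<'E'
from h import *
p=np.load('w2.npy',allow_pickle=True).item();print(p['position'])
for n,u,v,z in[('hub',255.5,205,28),('stud',274.5,198,49),('plateL',228,149,72),('plateR',285,151,72),('c1',210,58,12),('c2',301,58,12),('c3',213,238,12),('c4',298,238,12),('housfrontL',217,132,48),('hR',299,132,48)]:
    w=ray(p,u,v,z)[:2];d=w-O;print(n,w.round(1),(d@AX).round(1),(d@AY).round(1))
E
python3 -m handwheel '[{"x":0,"y":0,"z":-0.12,"ax":0,"ay":0,"az":0},{"x":0,"y":0,"z":-0.12,"ax":0,"ay":0,"az":0},{"x":0,"y":0,"z":-0.12,"ax":0,"ay":0,"az":0},{"x":0,"y":0,"z":-0.12,"ax":0,"ay":0,"az":0},{"x":0,"y":0,"z":-0.12,"ax":0,"ay":0,"az":0},{"x":0,"y":0,"z":-0.12,"ax":0,"ay":0,"az":0},{"x":0,"y":0,"z":-0.05,"ax":0,"ay":0,"az":0},{"x":0,"y":0,"z":0,"ax":0,"ay":0,"az":0}]'
python3 - <<'E'
from h import *
go(58,0,49)
im,p=snap('wrist','w3.png');np.save('w3.npy',p,allow_pickle=True)
E
```

```text
[538.6793753  329.57211664 374.16871471]
hub [435.4 267.2] -1.8 0.2
stud [462.3 255.7] 14.9 -23.8
plateL [488.  336.1] 79.4 30.6
plateR [520.  281.2] 77.3 -32.9
c1 [561.8 412.4] 182.5 56.0
c2 [621.2 318.3] 182.8 -55.2
c3 [354.2 289.9] -58.6 62.5
c4 [420.5 184.5] -58.3 -62.0
housfrontL [494.3 357.8] 96.2 45.6
hR [546.  275.8] 96.5 -51.3
clock: 2.65
position: [478.9, 294.4, 75.9]
ee_rot: [0.961, 0.277, -0.001, 0.001]
contact_force: [-0.3, -0.5, 0.0]
gripper_width: 0.2
grasp_force: 0.0
t 2.65 C 49.5 0.1 z 75.9 yaw-TH deg 0.0 za [-0.002 -0.003 -1.   ] F al -0.5 -0.2 0.0
total shares [ 0.036  0.022 -0.135] az -0.0
```

View pics/w3.png

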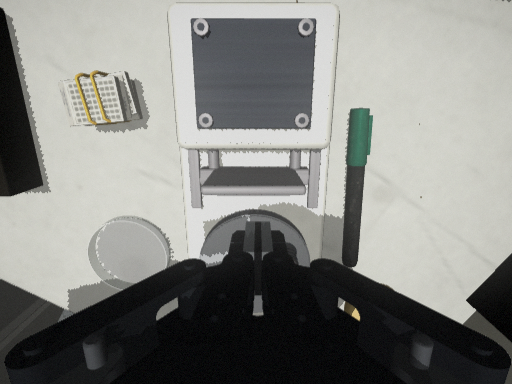

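```bash
python3 -m handwheel '[{"x":0,"y":0,"z":-0.05,"ax":0,"ay":0,"az":0},{"x":0,"y":0,"z":-0.05,"ax":0,"ay":0,"az":0},{"x":0,"y":0,"z":-0.03,"ax":0,"ay":0,"az":0},{"x":0.0085,"y":0.0053,"z":0,"ax":0,"ay":0,"az":0},{"x":0.0085,"y":0.0053,"z":0,"ax":0,"ay":0,"az":0},{"x":0.0085,"y":0.0053,"z":0,"ax":0,"ay":0,"az":0},{"x":0.0085,"y":0.0053,"z":0,"ax":0,"ay":0,"az":0},{"x":0,"y":0,"z":0,"ax":0,"ay":0,"az":0}]'
python3 -c "from h import *;rep()"
python3 -m handwheel '[{"x":0.0042,"y":0.0027,"z":0,"ax":0,"ay":0,"az":0},{"x":0.0042,"y":0.0027,"z":0,"ax":0,"ay":0,"az":0},{"x":0.0042,"y":0.0027,"z":0,"ax":0,"ay":0,"az":0},{"x":0.0042,"y":0.0027,"z":0,"ax":0,"ay":0,"az":0},{"x":0.0042,"y":0.0027,"z":0,"ax":0,"ay":0,"az":0},{"x":0.0042,"y":0.0027,"z":0,"ax":0,"ay":0,"az":0},{"x":0,"y":0,"z":0,"ax":0,"ay":0,"az":0},{"x":0,"y":0,"z":0,"ax":0,"ay":0,"az":0}]'
python3 -c "from h import *;rep()"
```

```text
clock: 3.5
position: [486.9, 299.5, 51.6]
ee_rot: [0.961, 0.277, 0.0, -0.0]
contact_force: [0.5, -0.9, 0.4]
gripper_width: -0.3
grasp_force: 0.0
t 3.5 C 59.0 0.2 z 51.6 yaw-TH deg 0.0 za [ 0.001  0.001 -1.   ] F al -0.0 -1.0 0.4
clock: 4.3
position: [490.4, 301.6, 51.1]
ee_rot: [0.961, 0.277, -0.001, 0.001]
contact_force: [-5.0, -2.0, 2.8]
gripper_width: 0.1
grasp_force: 2.5
t 4.3 C 63.1 0.0 z 51.1 yaw-TH deg 0.0 za [-0.002 -0.002 -1.   ] F al -5.3 0.9 2.8
```

```bash
python3 -m handwheel '[{"x":0.0042,"y":0.0027,"z":0,"ax":0,"ay":0,"az":0},{"x":0.0042,"y":0.0027,"z":0,"ax":0,"ay":0,"az":0},{"x":0.0042,"y":0.0027,"z":0,"ax":0,"ay":0,"az":0},{"x":0.0042,"y":0.0027,"z":0,"ax":0,"ay":0,"az":0},{"x":0,"y":0,"z":0,"ax":0,"ay":0,"az":0},{"x":0,"y":0,"z":0,"ax":0,"ay":0,"az":0},{"x":0,"y":0,"z":0,"ax":0,"ay":0,"az":0},{"x":0,"y":0,"z":0,"ax":0,"ay":0,"az":0}]'
python3 -c "from h import *;rep()"
```

```text
clock: 5.1
position: [493.6, 303.6, 51.1]
ee_rot: [0.961, 0.277, -0.002, 0.001]
contact_force: [-4.9, -3.2, 4.5]
gripper_width: 0.2
grasp_force: 2.7
t 5.1 C 66.9 0.1 z 51.1 yaw-TH deg 0.0 za [-0.003 -0.002 -1.   ] F al -5.8 -0.1 4.5
```

```bash
python3 -m handwheel '[{"x":0.0042,"y":0.0027,"z":0,"ax":0,"ay":0,"az":0},{"x":0.0042,"y":0.0027,"z":0,"ax":0,"ay":0,"az":0},{"x":0.0042,"y":0.0027,"z":0,"ax":0,"ay":0,"az":0},{"x":0,"y":0,"z":0,"ax":0,"ay":0,"az":0},{"x":0,"y":0,"z":0,"ax":0,"ay":0,"az":0},{"x":0,"y":0,"z":0,"ax":0,"ay":0,"az":0},{"x":0,"y":0,"z":0,"ax":0,"ay":0,"az":0},{"x":0,"y":0,"z":0,"ax":0,"ay":0,"az":0}]'
python3 -c "from h import *;rep()"
```

```text
clock: 5.9
position: [495.7, 304.8, 51.1]
ee_rot: [0.961, 0.277, -0.002, 0.001]
contact_force: [-6.0, -3.2, 5.0]
gripper_width: 0.2
grasp_force: 3.3
t 5.9 C 69.3 0.0 z 51.1 yaw-TH deg 0.0 za [-0.003 -0.003 -1.   ] F al -6.8 0.5 5.0
```

```bash
python3 -m handwheel '[{"x":0.0042,"y":0.0027,"z":0,"ax":0,"ay":0,"az":0},{"x":0,"y":0,"z":0,"ax":0,"ay":0,"az":0},{"x":0,"y":0,"z":0,"ax":0,"ay":0,"az":0},{"x":0,"y":0,"z":0,"ax":0,"ay":0,"az":0},{"x":0,"y":0,"z":0,"ax":0,"ay":0,"az":0},{"x":0,"y":0,"z":0,"ax":0,"ay":0,"az":0},{"x":0,"y":0,"z":0,"ax":0,"ay":0,"az":0},{"x":0,"y":0,"z":0,"ax":0,"ay":0,"az":0}]'
python3 -c "from h import *;rep()"
```

```text
clock: 6.7
position: [496.6, 305.4, 51.1]
ee_rot: [0.961, 0.277, -0.002, 0.001]
contact_force: [-7.0, -2.8, 4.9]
gripper_width: 0.2
grasp_force: 3.3
t 6.7 C 70.3 0.0 z 51.1 yaw-TH deg 0.0 za [-0.003 -0.003 -1.   ] F al -7.4 1.4 4.9
```

```bash
python3 -m handwheel '[{"x":0.0042,"y":0.0027,"z":0,"ax":0,"ay":0,"az":0},{"x":0,"y":0,"z":0,"ax":0,"ay":0,"az":0},{"x":0,"y":0,"z":0,"ax":0,"ay":0,"az":0},{"x":0,"y":0,"z":0,"ax":0,"ay":0,"az":0},{"x":0,"y":0,"z":0,"ax":0,"ay":0,"az":0},{"x":0,"y":0,"z":0,"ax":0,"ay":0,"az":0},{"x":0,"y":0,"z":0,"ax":0,"ay":0,"az":0},{"x":0,"y":0,"z":0,"ax":0,"ay":0,"az":0}]'
python3 -c "from h import *;rep()"
```

```text
clock: 7.5
position: [497.4, 305.9, 51.1]
ee_rot: [0.961, 0.277, -0.002, 0.001]
contact_force: [-5.6, -2.7, 5.2]
gripper_width: -0.4
grasp_force: 3.3
t 7.5 C 71.3 0.0 z 51.1 yaw-TH deg 0.0 za [-0.003 -0.003 -1.   ] F al -6.2 0.6 5.2
```

```bash
python3 -m handwheel '[{"x":0.0042,"y":0.0027,"z":0,"ax":0,"ay":0,"az":0},{"x":0,"y":0,"z":0,"ax":0,"ay":0,"az":0},{"x":0,"y":0,"z":0,"ax":0,"ay":0,"az":0},{"x":0,"y":0,"z":0,"ax":0,"ay":0,"az":0},{"x":0,"y":0,"z":0,"ax":0,"ay":0,"az":0},{"x":0,"y":0,"z":0,"ax":0,"ay":0,"az":0},{"x":0,"y":0,"z":0,"ax":0,"ay":0,"az":0},{"x":0,"y":0,"z":0,"ax":0,"ay":0,"az":0}]'
python3 -c "from h import *;rep()"
```

```text
clock: 8.3
position: [497.9, 306.2, 51.1]
ee_rot: [0.961, 0.277, -0.003, 0.001]
contact_force: [-7.1, -2.9, 5.6]
gripper_width: -0.1
grasp_force: 3.8
t 8.3 C 71.9 0.0 z 51.1 yaw-TH deg 0.0 za [-0.004 -0.003 -1.   ] F al -7.5 1.3 5.6
```

```bash
python3 -m handwheel '[{"x":-0.019,"y":-0.012,"z":0,"ax":0,"ay":0,"az":0},{"x":-0.019,"y":-0.012,"z":0,"ax":0,"ay":0,"az":0},{"x":-0.019,"y":-0.012,"z":0,"ax":0,"ay":0,"az":0},{"x":-0.019,"y":-0.012,"z":0,"ax":0,"ay":0,"az":0},{"x":-0.019,"y":-0.012,"z":0,"ax":0,"ay":0,"az":0},{"x":-0.019,"y":-0.012,"z":0,"ax":0,"ay":0,"az":0},{"x":-0.019,"y":-0.012,"z":0,"ax":0,"ay":0,"az":0},{"x":-0.019,"y":-0.012,"z":0,"ax":0,"ay":0,"az":0}]'
python3 - <<'E'
from h import *
go(35.5,-22,33)
im,p=snap('wrist','w4.png');np.save('w4.npy',p,allow_pickle=True)
E
```

```text
clock: 9.1
position: [469.3, 288.5, 51.2]
ee_rot: [0.961, 0.277, 0.0, -0.0]
contact_force: [-1.1, -0.7, -1.0]
gripper_width: -0.3
grasp_force: 0.0
t 9.1 C 38.3 0.2 z 51.2 yaw-TH deg 0.0 za [ 0.  0. -1.] F al -1.3 0.0 -1.0
total shares [ 0.047 -0.101 -0.091] az -0.0
```

View pics/w4.png

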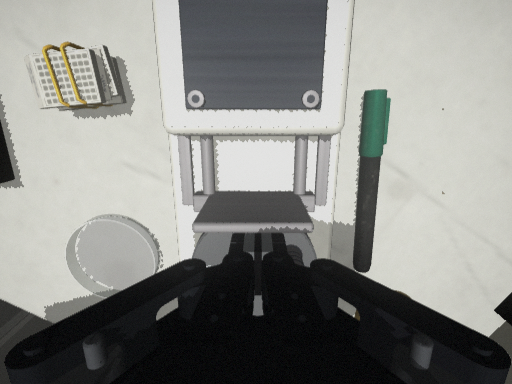

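```bash
python3 -m handwheel '[{"x":0.012,"y":-0.025,"z":0,"ax":0,"ay":0,"az":0},{"x":0.012,"y":-0.025,"z":0,"ax":0,"ay":0,"az":0},{"x":0.012,"y":-0.025,"z":0,"ax":0,"ay":0,"az":0},{"x":0.012,"y":-0.025,"z":0,"ax":0,"ay":0,"az":0},{"x":0,"y":0,"z":0,"ax":0,"ay":0,"az":0},{"x":0,"y":0,"z":0,"ax":0,"ay":0,"az":0},{"x":0,"y":0,"z":0,"ax":0,"ay":0,"az":0},{"x":0,"y":0,"z":0,"ax":0,"ay":0,"az":0}]'
python3 -c "from h import *;go(35.5,-22,33)"
```

```text
clock: 9.95
position: [479.1, 268.8, 51.3]
ee_rot: [0.961, 0.277, 0.0, -0.0]
contact_force: [-0.6, -0.2, 0.8]
gripper_width: 0.2
grasp_force: 0.0
t 9.95 C 36.1 -21.7 z 51.3 yaw-TH deg 0.1 za [ 0.  0. -1.] F al -0.6 0.1 0.8
total shares [-0.002 -0.003 -0.092] az -0.001
```

```bash
python3 -m handwheel '[{"x":-0.002,"y":-0.003,"z":-0.02,"ax":0,"ay":0,"az":0},{"x":0,"y":0,"z":-0.02,"ax":0,"ay":0,"az":0},{"x":0,"y":0,"z":-0.02,"ax":0,"ay":0,"az":0},{"x":0,"y":0,"z":-0.02,"ax":0,"ay":0,"az":0},{"x":0,"y":0,"z":-0.012,"ax":0,"ay":0,"az":0},{"x":0,"y":0,"z":0,"ax":0,"ay":0,"az":0},{"x":0,"y":0,"z":0,"ax":0,"ay":0,"az":0},{"x":0,"y":0,"z":0,"ax":0,"ay":0,"az":0}]'
python3 -c "from h import *;go(18.5,-28,33)"
```

```text
clock: 10.75
position: [478.8, 268.1, 33.1]
ee_rot: [0.961, 0.277, 0.0, -0.0]
contact_force: [-0.3, -0.3, 1.0]
gripper_width: -0.4
grasp_force: 0.0
t 10.75 C 35.5 -22.1 z 33.1 yaw-TH deg 0.1 za [ 0.  0. -1.] F al -0.4 -0.1 1.0
total shares [-0.056 -0.07  -0.   ] az -0.001
```

```bash
python3 -m handwheel '[{"x":-0.008,"y":-0.01,"z":0,"ax":0,"ay":0,"az":0},{"x":-0.008,"y":-0.01,"z":0,"ax":0,"ay":0,"az":0},{"x":-0.008,"y":-0.01,"z":0,"ax":0,"ay":0,"az":0},{"x":-0.008,"y":-0.01,"z":0,"ax":0,"ay":0,"az":0},{"x":-0.008,"y":-0.01,"z":0,"ax":0,"ay":0,"az":0},{"x":-0.008,"y":-0.01,"z":0,"ax":0,"ay":0,"az":0},{"x":-0.008,"y":-0.01,"z":0,"ax":0,"ay":0,"az":0},{"x":0,"y":0,"z":0,"ax":0,"ay":0,"az":0}]'
python3 - <<'E'
from h import *
rep()
def P(t): 
    t=np.radians(t);r=np.array([np.cos(t),np.sin(t)]);c=np.array([-r[1],r[0]]);q=28*r+18.5*c;return O+q[0]*AX+q[1]*AY
for a in range(-90,-186,-6):
    print(a,((P(a-6)-P(a))/200).round(3))
E
```

```text
clock: 11.55
position: [471.3, 256.5, 33.9]
ee_rot: [0.961, 0.277, 0.005, -0.002]
contact_force: [9.9, 2.0, -6.2]
gripper_width: -0.0
grasp_force: 4.5
t 11.55 C 23.0 -28.0 z 33.9 yaw-TH deg 0.1 za [ 0.008  0.006 -1.   ] F al 9.4 -3.6 -6.2
-90 [-0.008 -0.016]
-96 [-0.01  -0.015]
-102 [-0.011 -0.014]
-108 [-0.013 -0.012]
-114 [-0.014 -0.011]
-120 [-0.015 -0.009]
-126 [-0.016 -0.008]
-132 [-0.016 -0.006]
-138 [-0.017 -0.004]
-144 [-0.017 -0.003]
-150 [-0.018 -0.001]
-156 [-0.018  0.001]
-162 [-0.017  0.003]
-168 [-0.017  0.005]
-174 [-0.016  0.006]
-180 [-0.016  0.008]
```

```bash
python3 -m handwheel '[{"x":-0.008,"y":-0.016,"z":0,"ax":0,"ay":0,"az":-0.0667},{"x":0,"y":0,"z":0,"ax":0,"ay":0,"az":0},{"x":-0.01,"y":-0.015,"z":0,"ax":0,"ay":0,"az":-0.0667},{"x":0,"y":0,"z":0,"ax":0,"ay":0,"az":0},{"x":-0.011,"y":-0.014,"z":0,"ax":0,"ay":0,"az":-0.0667},{"x":0,"y":0,"z":0,"ax":0,"ay":0,"az":0},{"x":0,"y":0,"z":0,"ax":0,"ay":0,"az":0},{"x":0,"y":0,"z":0,"ax":0,"ay":0,"az":0}]'
python3 - <<'E'
from h import *
rep()
im,p=snap('scene','s2.png');im,p=snap('top','t2.png')
cv2.imwrite('pics/s2c.png',cv2.resize(cv2.imread('pics/s2.png')[120:270,190:360],None,fx=3.5,fy=3.5))
E
```

```text
clock: 12.35
position: [465.0, 245.7, 33.8]
ee_rot: [0.992, 0.124, 0.003, -0.001]
contact_force: [11.1, -4.1, -3.2]
gripper_width: 0.1
grasp_force: 4.8
t 12.35 C 11.9 -33.8 z 33.8 yaw-TH deg -17.9 za [ 0.006  0.003 -1.   ] F al 7.2 -9.4 -3.2
```

View pics/s2c.png

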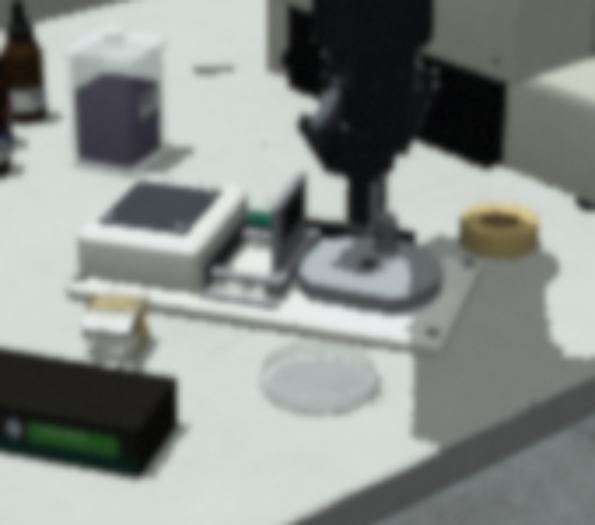

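```bash
python3 -m handwheel '[{"x":-0.013,"y":-0.013,"z":0,"ax":0,"ay":0,"az":-0.0667},{"x":0,"y":0,"z":0,"ax":0,"ay":0,"az":0},{"x":-0.014,"y":-0.012,"z":0,"ax":0,"ay":0,"az":-0.0667},{"x":0,"y":0,"z":0,"ax":0,"ay":0,"az":0},{"x":-0.015,"y":-0.009,"z":0,"ax":0,"ay":0,"az":-0.0667},{"x":0,"y":0,"z":0,"ax":0,"ay":0,"az":0},{"x":-0.016,"y":-0.008,"z":0,"ax":0,"ay":0,"az":-0.0667},{"x":0,"y":0,"z":0,"ax":0,"ay":0,"az":0}]'
python3 - <<'E'
from h import *
rep()
E
```

```text
clock: 13.25
position: [451.4, 235.0, 33.6]
ee_rot: [0.996, -0.087, 0.001, 0.001]
contact_force: [9.5, -6.9, 0.1]
gripper_width: -0.1
grasp_force: 4.6
t 13.25 C -5.3 -35.6 z 33.6 yaw-TH deg -42.0 za [ 0.002 -0.001 -1.   ] F al 4.4 -10.9 0.1
```

```bash
python3 -m handwheel '[{"x":-0.016,"y":-0.006,"z":0,"ax":0,"ay":0,"az":-0.0667},{"x":0,"y":0,"z":0,"ax":0,"ay":0,"az":0},{"x":-0.017,"y":-0.004,"z":0,"ax":0,"ay":0,"az":-0.0667},{"x":0,"y":0,"z":0,"ax":0,"ay":0,"az":0},{"x":-0.017,"y":-0.003,"z":0,"ax":0,"ay":0,"az":-0.0667},{"x":0,"y":0,"z":0,"ax":0,"ay":0,"az":0},{"x":-0.018,"y":-0.001,"z":0,"ax":0,"ay":0,"az":-0.0667},{"x":0,"y":0,"z":0,"ax":0,"ay":0,"az":0}]'
python3 - <<'E'
from h import *
rep()
E
```

```text
clock: 14.05
position: [436.1, 231.1, 33.4]
ee_rot: [0.956, -0.292, -0.0, 0.002]
contact_force: [3.6, -8.1, 4.4]
gripper_width: -0.2
grasp_force: 3.9
t 14.05 C -20.4 -30.8 z 33.4 yaw-TH deg -66.1 za [-0.002 -0.004 -1.   ] F al -1.3 -8.8 4.4
```

```bash
python3 -m handwheel '[{"x":-0.018,"y":0.001,"z":0,"ax":0,"ay":0,"az":-0.0667},{"x":0,"y":0,"z":0,"ax":0,"ay":0,"az":0},{"x":-0.017,"y":0.003,"z":0,"ax":0,"ay":0,"az":-0.0667},{"x":0,"y":0,"z":0,"ax":0,"ay":0,"az":0},{"x":-0.008,"y":0.003,"z":0,"ax":0,"ay":0,"az":-0.033},{"x":0,"y":0,"z":0,"ax":0,"ay":0,"az":0},{"x":0,"y":0,"z":0,"ax":0,"ay":0,"az":0},{"x":0,"y":0,"z":0,"ax":0,"ay":0,"az":0}]'
python3 - <<'E'
from h import *
rep()
E
```

```text
clock: 14.85
position: [426.6, 232.4, 32.9]
ee_rot: [0.91, -0.414, -0.001, 0.003]
contact_force: [1.5, -5.9, 3.4]
gripper_width: -0.1
grasp_force: 2.6
t 14.85 C -27.8 -24.6 z 32.9 yaw-TH deg -81.0 za [-0.003 -0.005 -1.   ] F al -1.9 -5.8 3.4
```

```bash
python3 -m handwheel '[{"x":-0.007,"y":0.004,"z":0,"ax":0,"ay":0,"az":-0.033},{"x":0,"y":0,"z":0,"ax":0,"ay":0,"az":0},{"x":-0.005,"y":0.008,"z":0,"ax":0,"ay":0,"az":-0.033},{"x":0,"y":0,"z":0,"ax":0,"ay":0,"az":0},{"x":0,"y":0,"z":0,"ax":0,"ay":0,"az":0},{"x":0,"y":0,"z":0,"ax":0,"ay":0,"az":0},{"x":0,"y":0,"z":0,"ax":0,"ay":0,"az":0},{"x":0,"y":0,"z":0,"ax":0,"ay":0,"az":0}]'
python3 - <<'E'
from h import *
rep()
im,p=snap('scene','s3.png');im,p=snap('wrist','w5.png');im,p=snap('top','t3.png')
a=cv2.resize(cv2.imread('pics/s3.png')[150:230,200:340],None,fx=4,fy=4);b=cv2.imread('pics/w5.png')[:,:];b=cv2.resize(b,None,fx=.7,fy=.7)
c=np.zeros((600,570,3),np.uint8);c[:320,:560]=a;c[320:320+269,:358]=b;cv2.imwrite('pics/m3.png',c)
E
```

```text
clock: 15.65
position: [423.4, 234.2, 32.4]
ee_rot: [0.888, -0.461, -0.001, 0.004]
contact_force: [0.4, -6.5, 1.3]
gripper_width: 0.1
grasp_force: 2.4
t 15.65 C -29.5 -21.4 z 32.4 yaw-TH deg -86.9 za [-0.005 -0.006 -1.   ] F al -3.1 -5.8 1.3
```

View pics/m3.png

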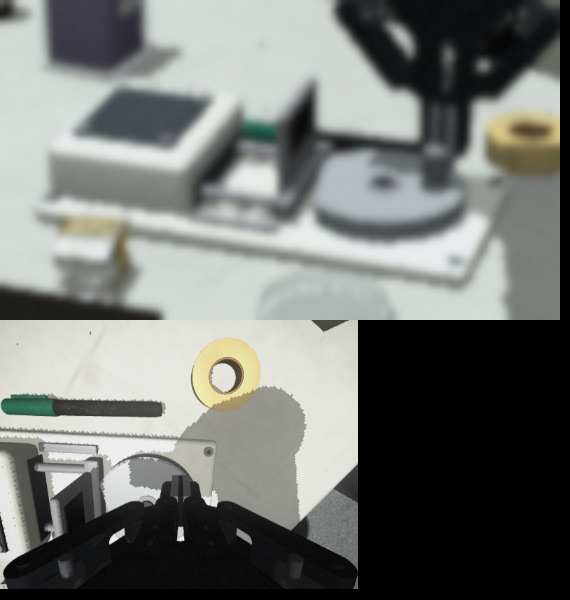

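```bash
python3 -m handwheel '[{"x":-0.0027,"y":0.0042,"z":0,"ax":0,"ay":0,"az":-0.02},{"x":0,"y":0,"z":0,"ax":0,"ay":0,"az":0},{"x":-0.0027,"y":0.0042,"z":0,"ax":0,"ay":0,"az":-0.015},{"x":0,"y":0,"z":0,"ax":0,"ay":0,"az":0},{"x":-0.0027,"y":0.0042,"z":0,"ax":0,"ay":0,"az":0},{"x":0,"y":0,"z":0,"ax":0,"ay":0,"az":0},{"x":0,"y":0,"z":0,"ax":0,"ay":0,"az":0},{"x":0,"y":0,"z":0,"ax":0,"ay":0,"az":0}]'
python3 - <<'E'
from h import *
rep()
E
```

```text
clock: 16.6
position: [421.3, 236.3, 32.0]
ee_rot: [0.874, -0.485, -0.001, 0.005]
contact_force: [-0.5, -5.6, 0.7]
gripper_width: -0.1
grasp_force: 2.3
t 16.6 C -30.2 -18.5 z 32.0 yaw-TH deg -90.1 za [-0.006 -0.007 -1.   ] F al -3.4 -4.5 0.7
```

```bash
python3 -m handwheel '[{"x":0.014,"y":-0.022,"z":0,"ax":0,"ay":0,"az":0},{"x":0.014,"y":-0.022,"z":0,"ax":0,"ay":0,"az":0},{"x":0.014,"y":-0.022,"z":0,"ax":0,"ay":0,"az":0},{"x":0,"y":0,"z":0.1,"ax":0,"ay":0,"az":0},{"x":0,"y":0,"z":0.15,"ax":0,"ay":0,"az":0},{"x":0,"y":0,"z":0.15,"ax":0,"ay":0,"az":0},{"x":0,"y":0,"z":0.15,"ax":0,"ay":0,"az":0},{"x":0,"y":0,"z":0,"ax":0,"ay":0,"az":0}]'
python3 - <<'E'
from h import *
rep()
im,p=snap('top','t4.png');np.save('t4.npy',p,allow_pickle=True);im,p=snap('wrist','w6.png');np.save('w6.npy',p,allow_pickle=True)
a=cv2.resize(cv2.imread('pics/t4.png')[150:250,230:350],None,fx=3,fy=3);b=cv2.resize(cv2.imread('pics/w6.png'),None,fx=.8,fy=.8)
c=np.zeros((400,800,3),np.uint8);c[:300,:360]=a;c[:307,370:370+410]=b;cv2.imwrite('pics/m4.png',c)
E
```

```text
clock: 17.4
position: [434.8, 228.8, 147.4]
ee_rot: [0.875, -0.484, 0.002, -0.005]
contact_force: [-0.8, 0.2, -0.2]
gripper_width: 0.2
grasp_force: 0.0
t 17.4 C -22.7 -32.1 z 147.4 yaw-TH deg -90.0 za [ 0.008  0.007 -1.   ] F al -0.6 0.5 -0.2
```

View pics/m4.png

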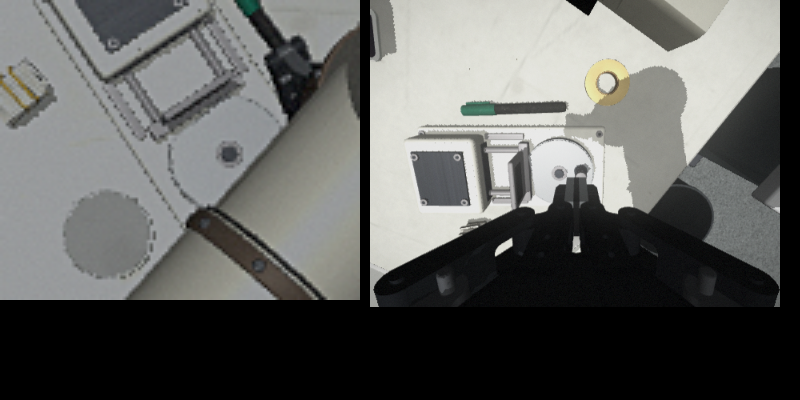

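Run:
```python
from h import *
p=np.load('w6.npy',allow_pickle=True).item();g=cv2.imread('pics/w6.png',0)
def al(u,v,z):
    d=ray(p,u,v,z)[:2]-O;return (d@AX).round(1),(d@AY).round(1)
print('hub',al(236,216,28),'stud',al(263,212,49),'plate',al(191,217,72),al(174,217,72))
print(g[196:232:2,222:284:2])
print(g[190,150:210]);print(g[210,150:210])
```

```text
hub (np.float64(-1.6), np.float64(0.0)) stud (np.float64(-29.0), np.float64(-12.3)) plate (np.float64(32.9), np.float64(-16.3)) (np.float64(47.4), np.float64(-16.3))
[[229 229 230 228 229 229 229 229 230 228 228 227 229 227 228 228 227 226
  228 227 225 225 226 224 226 214 190 178 180 232 231]
 [228 229 229 229 228 229 227 228 228 229 227 227 228 228 228 227 227 226
  226 226 225 225 226 224 224 220 186 131 183 229 232]
 [228 229 228 228 228 229 228 227 227 227 228 227 226 227 227 226 226 226
  225 226 226 226 225 225 224 222 222 187 181 231 232]
 [227 228 228 227 228 228 227 228 226 227 227 227 227 226 226 226 227 226
  225 225 225 222 224 225 223 221 222 166 181 198 231]
 [226 226 226 227 227 226 227 228 225 226 227 226 226 226 226 226 226 226
  225 225 225 222 221 168 218 221 222 216 188 200 231]
 [227 226 226 227 225 227 227 226 228 227 227 226 226 226 226 225 224 225
  173 157 115 115 106 134 136 167 221 221 174 184 231]
 [227 226 226 226 224 168 185 186 194 170 225 226 226 225 224 225 224 223
  128  86  80  80  81  85 137 137 220 221 199 184 231]
 [225 226 224 225 185 193 191 1
[... 1178 characters left out ...]
7  80  79  79  77  81  52
   50  51  80  76  79  78 117 214 213 199 231 230 231]
 [215 218 216 217 217 217 217 155 127 130 129 131  77  77  78  76  72  47
   49  53  76  77  76  78  85 130 129 114 143 228 231]]
[151 153 152 150 150 151 152 152 151 153 156 152 153 152 157 152 153 153
 152 155 155 154 155 155 155 153 157 155 154 156 153 156 156 157 128  94
  82  80  81  77  84 110 119 118 120 119 111  83  83 105 163 206 221 229
 231 231 231 231 231 232]
[160 165 166 167 218 231 230 231 231 231 230 230 231 232 231 230 231 231
 230 232 231 231 197 168 176 180 181 155 122  77  70  58  54  55  54  57
  53  56  59  71  74  75  83 117 113 118 113 108  95  74  95 125 221 226
 226 226 225 226 225 226]
```

Run:
```python
from h import *
p=np.load('w6.npy',allow_pickle=True).item();g=cv2.imread('pics/w6.png',0)
def al(u,v,z):
    d=ray(p,u,v,z)[:2]-O;return (d@AX).round(1),(d@AY).round(1)
print('stud top -y edge',al(263.5,215.5,49),'base',al(263,206,26),'hub -y',al(236.5,207.5,28),'hub bl',al(236.5,216.5,28))
print('plate top front',al(178,210,72),'bar front',al(198,210,27),'disc flat',al(202,210,26))
for v in range(176,232,4): print(v,g[v,190:216])
```

```text
stud top -y edge (np.float64(-29.5), np.float64(-8.7)) base (np.float64(-29.4), np.float64(-10.1)) hub -y (np.float64(-2.4), np.float64(-9.2)) hub bl (np.float64(-2.1), np.float64(0.6))
plate top front (np.float64(43.5), np.float64(-22.7)) bar front (np.float64(37.3), np.float64(-6.1)) disc flat (np.float64(33.4), np.float64(-5.8))
176 [143 142 141 156 160 156 155 159 173 175 174 191 231 231 232 232 231 231
 232 232 232 232 232 231 233 232]
180 [202 202 198 200 198 185 124  82  82 173 176 176 179 177 196 231 232 231
 232 187 133 149 197 207 225 220]
184 [210 212 211 155 147 147 111  81  78 144 179 177 179 179 179 184 148 202
 223 228 228 231 232 232 231 232]
188 [123 125 119 121 119 119 113  83  77 120 177 175 190 206 220 225 230 231
 231 230 230 231 231 230 231 230]
192 [ 78  98 122 118 121 120 111  87  80  95 122 158 227 230 229 229 230 229
 230 230 230 230 230 230 230 231]
196 [ 78  86 117 121 118 117 113 102 124 133 167 226 228 228 230 229 229 229
 229 230 229 229 229 229 229 229]
200 [ 79  73 119 120 121 118 117 111  95 127 132 133 226 227 228 228 228 228
 228 228 228 229 227 228 228 228]
204 [ 74  76 105 118 116 115 114 108  80  99 128 134 225 227 226 226 226 226
 228 227 227 228 227 227 228 226]
208 [ 76  75  93 116 116 118 114 111  87  77 107 209 226 227 226 225 227 225
 226 227 225 225 225 225 225 226]
212 [ 71  74  76 117 118 112 116 115  99  74  77 121 160 221 224 224 224 225
 225 223 226 223 225 225 225 224]
216 [ 70  72  71 106 117 115 114 113 103  77  75 115 137 219 224 225 224 222
 223 223 224 223 222 224 223 223]
220 [ 72  71  72  87 114 116 112 114 107  78  71 115 137 216 223 221 223 222
 220 220 224 222 221 222 223 220]
224 [ 69  68  70  82 110 113 111 109 105  84  70  86 167 153 218 220 221 220
 220 219 219 221 220 219 221 221]
228 [ 69  71  71  71 109 112 111 110 108  97  73  70 170 173 162 218 220 219
 218 219 222 217 219 218 219 220]
```

```bash
python3 -c "from h import *;go(-29.5,-30,33,-90)"; python3 -m handwheel '[{"x":-0.01,"y":-0.005,"z":-0.15,"ax":0,"ay":0,"az":0},{"x":-0.01,"y":-0.005,"z":-0.15,"ax":0,"ay":0,"az":0},{"x":-0.01,"y":-0.005,"z":-0.15,"ax":0,"ay":0,"az":0},{"x":-0.004,"y":0.003,"z":-0.1,"ax":0,"ay":0,"az":0},{"x":0,"y":0,"z":-0.02,"ax":0,"ay":0,"az":0},{"x":0,"y":0,"z":0,"ax":0,"ay":0,"az":0},{"x":0,"y":0,"z":0,"ax":0,"ay":0,"az":0},{"x":0,"y":0,"z":0,"ax":0,"ay":0,"az":0}]'
python3 -c "from h import *;go(-29.5,-20,33,-90)"
```

```text
t 17.5 C -25.6 -32.3 z 143.6 yaw-TH deg -90.1 za [ 0.001  0.002 -1.   ] F al -0.4 -0.8 -1.4
total shares [-0.023 -0.001 -0.553] az 0.001
clock: 18.3
position: [426.1, 225.1, 29.9]
ee_rot: [0.875, -0.484, 0.0, -0.001]
contact_force: [-0.1, -0.1, 0.8]
gripper_width: 0.1
grasp_force: 0.0
t 18.3 C -32.0 -30.5 z 29.9 yaw-TH deg -90.0 za [ 0.002  0.002 -1.   ] F al -0.1 -0.0 0.8
total shares [-0.017  0.051  0.016] az 0.0
```

```bash
python3 -m handwheel '[{"x":-0.003,"y":0.01,"z":0.016,"ax":0,"ay":0,"az":0},{"x":-0.004,"y":0.01,"z":0,"ax":0,"ay":0,"az":0},{"x":-0.003,"y":0.01,"z":0,"ax":0,"ay":0,"az":0},{"x":-0.004,"y":0.01,"z":0,"ax":0,"ay":0,"az":0},{"x":-0.003,"y":0.01,"z":0,"ax":0,"ay":0,"az":0},{"x":0,"y":0,"z":0,"ax":0,"ay":0,"az":0},{"x":0,"y":0,"z":0,"ax":0,"ay":0,"az":0},{"x":0,"y":0,"z":0,"ax":0,"ay":0,"az":0}]'
python3 -c "from h import *;rep()"
python3 -m handwheel '[{"x":-0.0027,"y":0.0042,"z":0,"ax":0,"ay":0,"az":0},{"x":0,"y":0,"z":0,"ax":0,"ay":0,"az":0},{"x":-0.0027,"y":0.0042,"z":0,"ax":0,"ay":0,"az":0},{"x":0,"y":0,"z":0,"ax":0,"ay":0,"az":0},{"x":0,"y":0,"z":0,"ax":0,"ay":0,"az":0},{"x":0,"y":0,"z":0,"ax":0,"ay":0,"az":0},{"x":0,"y":0,"z":0,"ax":0,"ay":0,"az":0},{"x":0,"y":0,"z":0,"ax":0,"ay":0,"az":0}]'
python3 -c "from h import *;rep()"
```

```text
clock: 19.1
position: [422.0, 234.5, 32.0]
ee_rot: [0.875, -0.485, -0.0, 0.0]
contact_force: [0.6, 0.3, 0.4]
gripper_width: 0.1
grasp_force: 0.0
t 19.1 C -30.5 -20.5 z 32.0 yaw-TH deg -90.1 za [-0. -0. -1.] F al 0.7 -0.1 0.4
clock: 19.9
position: [421.0, 236.1, 32.1]
ee_rot: [0.875, -0.485, 0.0, 0.0]
contact_force: [1.1, -0.9, -0.4]
gripper_width: -0.2
grasp_force: 0.8
t 19.9 C -30.5 -18.5 z 32.1 yaw-TH deg -90.1 za [-0. -0. -1.] F al 0.5 -1.3 -0.4
```

```bash
for i in 1; do python3 -m handwheel '[{"x":-0.0027,"y":0.0042,"z":0,"ax":0,"ay":0,"az":0},{"x":0,"y":0,"z":0,"ax":0,"ay":0,"az":0},{"x":0,"y":0,"z":0,"ax":0,"ay":0,"az":0},{"x":0,"y":0,"z":0,"ax":0,"ay":0,"az":0},{"x":0,"y":0,"z":0,"ax":0,"ay":0,"az":0},{"x":0,"y":0,"z":0,"ax":0,"ay":0,"az":0},{"x":0,"y":0,"z":0,"ax":0,"ay":0,"az":0},{"x":0,"y":0,"z":0,"ax":0,"ay":0,"az":0}]' >/dev/null
python3 -c "from h import *;rep()"; done
python3 -m handwheel '[{"x":-0.0027,"y":0.0042,"z":0,"ax":0,"ay":0,"az":0},{"x":0,"y":0,"z":0,"ax":0,"ay":0,"az":0},{"x":0,"y":0,"z":0,"ax":0,"ay":0,"az":0},{"x":0,"y":0,"z":0,"ax":0,"ay":0,"az":0},{"x":0,"y":0,"z":0,"ax":0,"ay":0,"az":0},{"x":0,"y":0,"z":0,"ax":0,"ay":0,"az":0},{"x":0,"y":0,"z":0,"ax":0,"ay":0,"az":0},{"x":0,"y":0,"z":0,"ax":0,"ay":0,"az":0}]' >/dev/null
python3 -c "from h import *;rep()"
```

```text
t 20.7 C -30.8 -17.6 z 32.0 yaw-TH deg -90.1 za [-0.    -0.001 -1.   ] F al -0.9 -3.4 1.6
t 21.5 C -30.8 -16.5 z 32.0 yaw-TH deg -90.1 za [-0.001 -0.    -1.   ] F al -2.1 -3.6 0.6
```

```bash
python3 -m handwheel '[{"x":-0.0027,"y":0.0042,"z":0,"ax":0,"ay":0,"az":0},{"x":0,"y":0,"z":0,"ax":0,"ay":0,"az":0},{"x":0,"y":0,"z":0,"ax":0,"ay":0,"az":0},{"x":0,"y":0,"z":0,"ax":0,"ay":0,"az":0},{"x":0,"y":0,"z":0,"ax":0,"ay":0,"az":0},{"x":0,"y":0,"z":0,"ax":0,"ay":0,"az":0},{"x":0,"y":0,"z":0,"ax":0,"ay":0,"az":0},{"x":0,"y":0,"z":0,"ax":0,"ay":0,"az":0}]' >/dev/null
python3 -c "
from h import *;rep()
im,p=snap('wrist','w7.png');np.save('w7.npy',p,allow_pickle=True)
g=cv2.imread('pics/w7.png',0)
def al(u,v,z):
    d=ray(p,u,v,z)[:2]-O;return (d@AX).round(1),(d@AY).round(1)
# print rows near the bar/flat line, in aligner coords
from scipy.spatial.transform import Rotation as R
Rm=R.from_quat(p['orientation']).as_matrix();K=np.array(p['K'])
def px(x,y,z):
    w=np.r_[O+x*AX+y*AY,z];c=K@(Rm.T@(w-p['position']));return c[:2]/c[2]
for y in range(-38,32,4):
    r=[]
    for x in np.arange(28,46,.75):
        u,v=px(x,y,26);r.append(int(g[int(round(v)),int(round(u))]) if 0<=u<511 and 0<=v<383 else -1)
    print(y,r)
"
```

```text
t 22.3 C -30.5 -15.4 z 32.0 yaw-TH deg -90.1 za [-0. -0. -1.] F al -2.5 -4.2 -1.4
-38 [185, 184, 182, 181, 126, 83, 79, 79, 78, 84, 116, 136, 147, 150, 149, 151, 154, 150, 152, 152, 149, 149, 144, 141]
-34 [184, 185, 186, 183, 76, 77, 78, 81, 79, 86, 105, 198, 203, 203, 204, 203, 204, 205, 199, 197, 195, 185, 184, 184]
-30 [228, 225, 212, 200, 95, 75, 77, 76, 78, 80, 111, 116, 118, 116, 116, 121, 120, 120, 118, 117, 119, 185, 181, 187]
-26 [226, 225, 225, 224, 224, 163, 131, 119, 116, 92, 107, 110, 115, 120, 117, 117, 118, 115, 68, 69, 68, 70, 73, 72]
-22 [225, 224, 224, 221, 222, 203, 133, 129, 108, 84, 106, 109, 117, 116, 116, 118, 119, 114, 71, 66, 67, 67, 68, 67]
-18 [224, 223, 221, 159, 160, 132, 134, 130, 116, 77, 98, 114, 112, 115, 112, 117, 116, 115, 85, 66, 66, 67, 66, 67]
-14 [222, 222, 222, 221, 217, 157, 128, 130, 116, 90, 100, 107, 112, 113, 114, 113, 113, 112, 67, 64, 63, 64, 63, 58]
-10 [220, 219, 220, 219, 219, 219, 199, 132, 120, 82, 103, 104, 109, 110, 113, 112, 115, 99, 64, 62, 59, 62, 60, 60]
-6 [220, 218, 217, 218, 157, 127, 129, 128, 102, 75, 99, 102, 106, 107, 
[... 295 characters left out ...]
4, 213, 126, 130, 126, 80, 72, 96, 102, 104, 108, 106, 107, 109, 103, 53, 54, 56, 54, 53, 56]
10 [24, 28, 26, 22, 59, 109, 85, 117, 80, 63, 90, 98, 102, 104, 106, 105, 107, 92, 54, 51, 53, 52, 54, 53]
14 [23, 24, 19, 22, 25, 24, 21, 21, 22, 19, 19, 19, 19, 33, 49, 105, 107, 103, 61, 50, 54, 51, 52, 53]
18 [16, 16, 16, 21, 19, 16, 19, 19, 16, 21, 17, 15, 18, 11, 17, 13, 16, 15, 19, 21, 17, 14, 13, 20]
22 [17, 17, 14, 17, 18, 15, 16, 16, 16, 15, 16, 15, 17, 14, 13, 9, 17, 13, 14, 10, 17, 12, 12, 18]
26 [20, 18, 21, 23, 22, 14, 13, 17, 13, 13, 15, 15, 15, 16, 15, 10, 11, 6, 17, 17, 14, 15, 15, 15]
30 [20, 18, 18, 22, 17, 23, 21, 21, 20, 19, 18, 12, 20, 15, 13, 13, 14, 11, 13, 13, 7, 10, 14, 10]
```

```bash
python3 -m handwheel '[{"x":0.014,"y":-0.022,"z":0,"ax":0,"ay":0,"az":0},{"x":0.014,"y":-0.022,"z":0,"ax":0,"ay":0,"az":0},{"x":0.014,"y":-0.022,"z":0,"ax":0,"ay":0,"az":0},{"x":0,"y":0,"z":0.1,"ax":0,"ay":0,"az":0},{"x":0,"y":0,"z":0.15,"ax":0,"ay":0,"az":0},{"x":0,"y":0,"z":0.15,"ax":0,"ay":0,"az":0},{"x":0,"y":0,"z":0.15,"ax":0,"ay":0,"az":0},{"x":0,"y":0,"z":0,"ax":0,"ay":0,"az":0}]'
cat > prof.py <<'E'
from h import *
def prof(p,f):
    g=cv2.imread('pics/'+f,0).astype(np.float32)
    Rm=R.from_quat(p['orientation']).as_matrix();K=np.array(p['K'])
    def px(x,y,z):
        c=K@(Rm.T@(np.r_[O+x*AX+y*AY,z]-p['position']));return c[:2]/c[2]
    for y in range(-34,32,6):
        P=np.array([px(x,y,26) for x in np.arange(28,46,.75)],np.float32)
        print(y,cv2.remap(g,P[None,:,0],P[None,:,1],cv2.INTER_LINEAR)[0].astype(int).tolist())
    m=lambda u,v,z:[( (ray(p,u,v,z)[:2]-O)@a).round(1) for a in(AX,AY)]
    return g,px,m
E
python3 - <<'E'
from prof import *
prof(np.load('w6.npy',allow_pickle=True).item(),'w6.png')
rep();im,p=snap('wrist','w8.png');np.save('w8.npy',p,allow_pickle=True)
g,px,m=prof(p,'w8.png')
for y in range(-14,4): 
    print(y,[int(g[tuple(int(round(t)) for t in px(x,y,49)[::-1])]) for x in range(-40,-18,2)])
E
```

```text
clock: 23.15
position: [430.7, 227.7, 146.8]
ee_rot: [0.875, -0.484, 0.002, -0.005]
contact_force: [0.1, 0.7, -0.9]
gripper_width: -0.3
grasp_force: 0.0
-34 [176, 204, 187, 179, 177, 178, 177, 177, 170, 147, 98, 80, 89, 115, 158, 179, 183, 186, 203, 211, 211, 210, 208, 205]
-28 [229, 230, 230, 229, 223, 215, 202, 185, 172, 138, 104, 80, 82, 98, 113, 118, 119, 119, 119, 119, 116, 106, 94, 87]
-22 [229, 229, 228, 228, 229, 229, 229, 226, 214, 184, 128, 118, 106, 102, 112, 117, 118, 117, 121, 120, 108, 89, 81, 77]
-16 [227, 228, 228, 227, 227, 228, 227, 203, 166, 136, 128, 112, 91, 107, 113, 116, 117, 118, 119, 119, 116, 86, 76, 78]
-10 [225, 226, 226, 226, 226, 224, 204, 164, 137, 126, 112, 84, 81, 94, 110, 115, 116, 116, 116, 116, 103, 88, 75, 75]
-4 [224, 224, 224, 224, 224, 223, 221, 194, 155, 113, 83, 76, 83, 99, 111, 114, 114, 113, 116, 117, 109, 80, 75, 73]
2 [222, 222, 222, 223, 224, 222, 219, 183, 137, 137, 99, 74, 75, 99, 111, 113, 110, 113, 115, 115, 105, 88, 74, 71]
8 [219, 219, 221, 221, 221, 219, 208, 187, 167, 124, 87, 74, 77, 90, 108, 110, 111, 111, 112, 113, 103, 86, 74
[... 2002 characters left out ...]
1, 223]
-9 [214, 134, 78, 74, 78, 76, 76, 76, 71, 115, 225]
-8 [217, 135, 77, 77, 75, 73, 71, 74, 81, 112, 222]
-7 [218, 132, 75, 75, 78, 75, 74, 85, 76, 115, 222]
-6 [216, 201, 76, 80, 79, 105, 85, 79, 82, 108, 222]
-5 [217, 215, 86, 79, 143, 169, 175, 122, 77, 156, 223]
-4 [218, 216, 78, 118, 175, 190, 193, 182, 80, 166, 221]
-3 [218, 216, 77, 163, 179, 188, 195, 199, 143, 146, 222]
-2 [216, 216, 84, 175, 184, 186, 194, 195, 183, 132, 219]
-1 [216, 214, 96, 137, 141, 143, 134, 135, 133, 119, 166]
0 [216, 211, 87, 94, 95, 93, 71, 71, 72, 92, 100]
1 [216, 189, 80, 80, 82, 81, 54, 56, 56, 81, 80]
2 [214, 179, 82, 82, 81, 83, 56, 55, 51, 82, 81]
3 [215, 155, 82, 81, 80, 81, 55, 55, 54, 79, 81]
```

```bash
python3 -c "from h import *;go(24,0,110)"; python3 -m handwheel '[{"x":0.016,"y":0.035,"z":0,"ax":0,"ay":0,"az":0.0833},{"x":0.016,"y":0.035,"z":0,"ax":0,"ay":0,"az":0.0833},{"x":0.016,"y":0.035,"z":0,"ax":0,"ay":0,"az":0.0833},{"x":0.016,"y":0.035,"z":0,"ax":0,"ay":0,"az":0.0833},{"x":0.016,"y":0.035,"z":0,"ax":0,"ay":0,"az":0.0833},{"x":0.016,"y":0.035,"z":0,"ax":0,"ay":0,"az":0.0833},{"x":0.016,"y":0.035,"z":0,"ax":0,"ay":0,"az":0.0833},{"x":0.016,"y":0.035,"z":0,"ax":0,"ay":0,"az":0.0833}]'
python3 -m handwheel '[{"x":0,"y":0,"z":0,"ax":0,"ay":0,"az":0.0833},{"x":0,"y":0,"z":0,"ax":0,"ay":0,"az":0.0833},{"x":0,"y":0,"z":0,"ax":0,"ay":0,"az":0.0833},{"x":0,"y":0,"z":0,"ax":0,"ay":0,"az":0.0833},{"x":0,"y":0,"z":0,"ax":0,"ay":0,"az":0},{"x":0,"y":0,"z":0,"ax":0,"ay":0,"az":0},{"x":0,"y":0,"z":0,"ax":0,"ay":0,"az":0},{"x":0,"y":0,"z":0,"ax":0,"ay":0,"az":0}]'
python3 -c "from h import *;go(24,0,51)"
```

```text
t 23.2 C -28.4 -30.8 z 144.6 yaw-TH deg -90.1 za [ 0.005  0.005 -1.   ] F al 0.5 -0.5 -0.3
total shares [ 0.14   0.27  -0.173] az 1.001
clock: 24.0
position: [453.3, 281.5, 140.9]
ee_rot: [1.0, 0.02, -0.001, 0.0]
contact_force: [0.8, -0.4, -0.5]
gripper_width: 0.2
grasp_force: 0.0
clock: 24.8
position: [453.3, 281.5, 141.9]
ee_rot: [0.961, 0.275, -0.0, 0.0]
contact_force: [0.5, -0.6, 0.6]
gripper_width: 0.1
grasp_force: 0.0
t 24.8 C 21.0 2.7 z 141.9 yaw-TH deg -0.2 za [-0. -0. -1.] F al 0.1 -0.8 0.6
total shares [ 0.02  -0.004 -0.455] az 0.002
```

```bash
python3 -m handwheel '[{"x":0.01,"y":-0.009,"z":-0.08,"ax":0,"ay":0,"az":0},{"x":0,"y":0,"z":-0.1,"ax":0,"ay":0,"az":0},{"x":0,"y":0,"z":-0.1,"ax":0,"ay":0,"az":0},{"x":0,"y":0,"z":-0.1,"ax":0,"ay":0,"az":0},{"x":0,"y":0,"z":-0.05,"ax":0,"ay":0,"az":0},{"x":0,"y":0,"z":-0.025,"ax":0,"ay":0,"az":0},{"x":0,"y":0,"z":0,"ax":0,"ay":0,"az":0},{"x":0,"y":0,"z":0,"ax":0,"ay":0,"az":0}]'
python3 -c "from h import *;go(66,0,51)"
```

```text
clock: 25.6
position: [455.8, 280.2, 51.8]
ee_rot: [0.961, 0.276, 0.001, -0.0]
contact_force: [-0.3, -0.2, -0.5]
gripper_width: -0.1
grasp_force: 0.0
t 25.6 C 22.4 0.3 z 51.8 yaw-TH deg -0.1 za [ 0.001  0.001 -1.   ] F al -0.4 -0.0 -0.5
total shares [ 0.185  0.114 -0.004] az 0.001
```

Advance 44 mm in two calls.

```bash
python3 -m handwheel '[{"x":0.0115,"y":0.007,"z":0,"ax":0,"ay":0,"az":0},{"x":0.0115,"y":0.007,"z":0,"ax":0,"ay":0,"az":0},{"x":0.0115,"y":0.007,"z":0,"ax":0,"ay":0,"az":0},{"x":0.0115,"y":0.007,"z":0,"ax":0,"ay":0,"az":0},{"x":0.0115,"y":0.007,"z":0,"ax":0,"ay":0,"az":0},{"x":0.0115,"y":0.007,"z":0,"ax":0,"ay":0,"az":0},{"x":0.0115,"y":0.007,"z":0,"ax":0,"ay":0,"az":0},{"x":0.0115,"y":0.007,"z":0,"ax":0,"ay":0,"az":0}]' >/dev/null
python3 -c "from h import *;rep()"
python3 -m handwheel '[{"x":0.0115,"y":0.0073,"z":0,"ax":0,"ay":0,"az":0},{"x":0.0115,"y":0.0073,"z":0,"ax":0,"ay":0,"az":0},{"x":0.0115,"y":0.0073,"z":0,"ax":0,"ay":0,"az":0},{"x":0.0115,"y":0.0073,"z":0,"ax":0,"ay":0,"az":0},{"x":0.0115,"y":0.0073,"z":0,"ax":0,"ay":0,"az":0},{"x":0.0115,"y":0.0073,"z":0,"ax":0,"ay":0,"az":0},{"x":0.0115,"y":0.0073,"z":0,"ax":0,"ay":0,"az":0},{"x":0.0115,"y":0.0073,"z":0,"ax":0,"ay":0,"az":0}]' >/dev/null
python3 -c "from h import *;go(71.8,0,51)"
```

```text
t 26.4 C 42.3 -0.2 z 50.9 yaw-TH deg -0.1 za [-0.002 -0.002 -1.   ] F al -5.2 1.7 3.9
t 27.2 C 63.8 -0.2 z 50.9 yaw-TH deg -0.1 za [-0.003 -0.002 -1.   ] F al -5.0 1.2 4.6
total shares [0.033 0.022 0.   ] az 0.001
```

```bash
python3 -m handwheel '[{"x":0.0042,"y":0.0028,"z":0,"ax":0,"ay":0,"az":0},{"x":0.0042,"y":0.0028,"z":0,"ax":0,"ay":0,"az":0},{"x":0.0042,"y":0.0028,"z":0,"ax":0,"ay":0,"az":0},{"x":0.0042,"y":0.0028,"z":0,"ax":0,"ay":0,"az":0},{"x":0.0042,"y":0.0028,"z":0,"ax":0,"ay":0,"az":0},{"x":0.0042,"y":0.0028,"z":0,"ax":0,"ay":0,"az":0},{"x":0,"y":0,"z":0,"ax":0,"ay":0,"az":0},{"x":0,"y":0,"z":0,"ax":0,"ay":0,"az":0}]' >/dev/null
python3 -c "from h import *;go(71.9,0,51)"
```

```text
t 28.0 C 69.9 -0.2 z 51.0 yaw-TH deg -0.1 za [-0.002 -0.002 -1.   ] F al -5.3 0.3 5.3
total shares [0.008 0.006 0.   ] az 0.001
```

```bash
python3 -m handwheel '[{"x":0.0042,"y":0.0028,"z":0,"ax":0,"ay":0,"az":0},{"x":0,"y":0,"z":0,"ax":0,"ay":0,"az":0},{"x":0.0042,"y":0.0028,"z":0,"ax":0,"ay":0,"az":0},{"x":0,"y":0,"z":0,"ax":0,"ay":0,"az":0},{"x":0,"y":0,"z":0,"ax":0,"ay":0,"az":0},{"x":0,"y":0,"z":0,"ax":0,"ay":0,"az":0},{"x":0,"y":0,"z":0,"ax":0,"ay":0,"az":0},{"x":0,"y":0,"z":0,"ax":0,"ay":0,"az":0}]' >/dev/null
python3 -c "from h import *;rep()"
```

```text
t 28.8 C 71.8 -0.2 z 51.0 yaw-TH deg -0.1 za [-0.002 -0.002 -1.   ] F al -5.7 0.5 4.5
```

```bash
python3 -m handwheel '[{"x":-0.012,"y":-0.0075,"z":0,"ax":0,"ay":0,"az":0},{"x":-0.012,"y":-0.0075,"z":0,"ax":0,"ay":0,"az":0},{"x":-0.012,"y":-0.0075,"z":0,"ax":0,"ay":0,"az":0},{"x":-0.012,"y":-0.0075,"z":0,"ax":0,"ay":0,"az":0},{"x":-0.012,"y":-0.0075,"z":0,"ax":0,"ay":0,"az":0},{"x":-0.012,"y":-0.0075,"z":0,"ax":0,"ay":0,"az":0},{"x":0,"y":0,"z":0,"ax":0,"ay":0,"az":0},{"x":0,"y":0,"z":0,"ax":0,"ay":0,"az":0}]' >/dev/null
python3 -c "from h import *;rep()"
```

```text
t 29.6 C 56.5 0.4 z 51.2 yaw-TH deg -0.1 za [ 0.001  0.001 -1.   ] F al 0.7 0.0 0.2
```

Force is gone, so the latch caught. Lift and check.

```bash
python3 -m handwheel '[{"x":-0.01,"y":-0.006,"z":0.05,"ax":0,"ay":0,"az":0},{"x":0,"y":0,"z":0.15,"ax":0,"ay":0,"az":0},{"x":0,"y":0,"z":0.2,"ax":0,"ay":0,"az":0},{"x":0,"y":0,"z":0.2,"ax":0,"ay":0,"az":0},{"x":0,"y":0,"z":0.2,"ax":0,"ay":0,"az":0},{"x":-0.1,"y":-0.06,"z":0.1,"ax":0,"ay":0,"az":0},{"x":-0.1,"y":-0.06,"z":0,"ax":0,"ay":0,"az":0},{"x":-0.1,"y":-0.06,"z":0,"ax":0,"ay":0,"az":0}]' >/dev/null
python3 - <<'E'
from h import *
from prof import prof
rep();im,p=snap('wrist','w9.png');np.save('w9.npy',p,allow_pickle=True)
g,px,m=prof(p,'w9.png')
def line(y,z,xs): 
    P=np.array([px(x,y,z) for x in xs],np.float32);return cv2.remap(g,P[None,:,0],P[None,:,1],cv2.INTER_LINEAR,borderValue=-1)[0].astype(int).tolist()
print('bar/plate z27 and z72, x 50..95 step 1.5')
for z in(27,72): print(line(-10,z,np.arange(50,95,1.5)))
print('disc at z26, y rows, x 28..40 step .5')
for y in range(-30,31,6): print(y,line(y,26,np.arange(30,42,.5)))
E
```

```text
t 30.4 C -16.6 1.7 z 232.8 yaw-TH deg -0.1 za [ 0.002  0.002 -1.   ] F al 0.4 0.2 -0.4
-34 [228, 232, 232, 232, 233, 233, 233, 233, 233, 232, 233, 233, 233, 233, 233, 233, 232, 232, 232, 232, 232, 233, 233, 232]
-28 [229, 229, 228, 225, 222, 215, 211, 209, 219, 232, 232, 233, 233, 233, 233, 233, 233, 233, 232, 232, 232, 232, 232, 232]
-22 [229, 229, 229, 229, 228, 228, 226, 219, 204, 189, 203, 216, 229, 232, 233, 233, 233, 233, 232, 232, 232, 232, 233, 233]
-16 [229, 229, 229, 229, 229, 229, 227, 221, 211, 201, 221, 233, 232, 232, 232, 233, 233, 232, 232, 232, 232, 233, 233, 233]
-10 [229, 229, 229, 229, 230, 229, 226, 217, 196, 170, 197, 219, 231, 233, 233, 233, 233, 233, 233, 233, 232, 232, 232, 232]
-4 [230, 230, 230, 230, 231, 229, 224, 210, 194, 180, 213, 233, 233, 233, 233, 233, 233, 233, 233, 233, 233, 233, 233, 233]
2 [230, 230, 230, 230, 231, 228, 219, 191, 181, 181, 212, 233, 233, 233, 233, 233, 233, 233, 233, 233, 232, 232, 232, 232]
8 [230, 230, 230, 230, 230, 230, 227, 220, 211, 201, 220, 233, 233, 234, 233, 232, 232, 232, 232, 233, 233, 233, 233, 233]
14 [231, 231, 231,
[... 1391 characters left out ...]
, 191, 185, 191, 212, 233, 233, 232, 232, 232, 233, 233, 233, 233, 233, 233, 233]
6 [230, 230, 230, 230, 230, 228, 223, 217, 209, 201, 204, 218, 233, 233, 233, 232, 232, 232, 232, 232, 233, 233, 233, 233]
12 [231, 231, 231, 231, 231, 228, 222, 216, 209, 201, 203, 218, 233, 233, 233, 232, 232, 233, 233, 233, 233, 233, 233, 233]
18 [231, 231, 232, 231, 231, 228, 222, 215, 204, 192, 192, 212, 232, 233, 233, 233, 233, 233, 233, 233, 233, 233, 233, 233]
24 [232, 231, 231, 229, 227, 220, 202, 184, 183, 185, 193, 212, 232, 233, 233, 233, 233, 233, 233, 233, 233, 233, 233, 233]
30 [230, 227, 223, 222, 222, 223, 227, 231, 232, 232, 232, 232, 232, 233, 233, 233, 233, 233, 233, 233, 233, 233, 233, 232]
```

```bash
python3 -m handwheel '[{"x":0,"y":0,"z":0,"ax":0,"ay":0,"az":0},{"x":0,"y":0,"z":0,"ax":0,"ay":0,"az":0},{"x":0,"y":0,"z":0,"ax":0,"ay":0,"az":0},{"x":0,"y":0,"z":0,"ax":0,"ay":0,"az":0},{"x":0,"y":0,"z":0,"ax":0,"ay":0,"az":0},{"x":0,"y":0,"z":0,"ax":0,"ay":0,"az":0},{"x":0,"y":0,"z":0,"ax":0,"ay":0,"az":0},{"x":0,"y":0,"z":0,"ax":0,"ay":0,"az":0}]' >/dev/null; python3 -c "from bench import arm;print(arm.job_done())"
```

```text
the job is handed in; nothing more can be done
None
```

I released the bar, turned the disc until its flat lay flush, then pressed the bar back until the latch held. The last wrist picture shows the flat square to within about a degree and the bar back near its start. I handed the job in at about 31 s, and no verdict came back.

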